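# Hold a sight glass in the beam of the light gauge

### The job

Check the polish of the finished sight glass in the light-transmission gauge: first press the gauge's lamp cover down until it snaps fully shut, because the lamp only lights with the cover latched. Then take the polished sight glass out of the wooden rack, gripping it by its two narrow frosted ends only and never touching its clear polished faces, and leave the two frosted blanks in their pockets. Hold the glass still and upright in the light path, centred on the beam midway between the two black snouts with its polished faces square to the beam, touching nothing but your fingers; finish while still holding it there, for the reading is taken from the hand.

Things in the scene. Friction and masses are not known exactly. Their poses are not given: they have to be found in the camera images.
- gauge: Fixed grey bench light gauge. Base 112 (x) x 306 (y) mm, top 18 mm up. At +y a lamp house 90 x 100 mm, rim 118 mm up, with hinged cover; at -y a receiver head 68 x 60 mm, top 112 mm up. A black snout (dia 36) on each ends at y = +40 / -40 mm: an 80 mm open gap. Origin on the bench under mid-gap; x across the beam, away from the robot; y along the beam to the lamp; z up. Turned up to 0.22 rad.
- beam (a point): Middle of the light path: on the common axis of the two snouts, midway between them, 85 mm above the bench. Axes as the gauge's (y along the beam). The beam is 10 mm in diameter.
- lamp_cover (a joint): Lamp cover angle, rad: 0 = shut and latched, grows as it opens upward (most 1.25), starts 0.40 to 0.95. Flat grey plate, 98 mm hinge to front edge, 102 mm wide, ribbed thumb lip mid-front. Stiff hinge: stays where left. From about 0.13 rad a sprung roller catch resists (7 to 8 N pressed down near the lip); below about 0.05 rad it pulls the cover home and holds it.
- cover_lip (a point): On top of the ribbed thumb lip (44 mm wide, reaching 11 mm farther out than this point), 100 mm from the hinge line and 5 mm above the plane through it. Turns with the cover; its x axis points from lip to hinge, z out of the cover's top. With the cover shut it is 123 mm above the bench.
- cover_hinge (a point): Middle of the cover's hinge line, on the lamp house's far (+x) rim: +45 mm in x and +116 mm in y from the gauge's origin, 118 mm above the bench. The line runs along the gauge's y axis; axes as the gauge's.
- rack: Fixed beech block 62 (x) x 156 (y) x 22 mm with three pockets in a row along its y axis, 50 mm apart, each 33 (x) x 19 (y) mm and 12 mm deep, one piece standing loosely in each. Origin: centre of its underside, on the bench; z up. Turned up to 0.4 rad.
- sight_glass: Finished sight glass, upright block 30 (x) x 16 (y) x 50 (z) mm, 60 g, tallest piece in the rack and the only clear one, in any pocket; top 60 mm above the bench, 38 above the rack. Its wide clear faces, to -y and +y, are polished: not to be touched. Its narrow ends, to -x and +x, 30 mm apart and 13 mm wide between bevels, are frosted: grip these. Origin: centre of underside, z up, x across the rack.
- sight_glass_center (a point): Centre of the sight glass, 25 mm above its underside; axes as the glass's. This point belongs in the middle of the light path.
- blank_a: Unpolished glass blank, frosted all over, 30 x 16 x 36 mm, in another pocket of the rack (top 46 mm above the bench). Stays there. Origin: centre of its underside.
- blank_b: Second blank, like the first, in the remaining pocket. Stays there. Origin: centre of its underside.
Mind the look-alikes: they are no part of the job. What is shaped like the blank_b but green or red is not meant. Leave any purple look-alike of the sight_glass alone.

How it is judged:
By the outcome, as a careful person would: the job done as asked, in the order asked, and still so for the second after the job is handed in, while the arm keeps its last pose, push and grip.
It also fails if it takes over 51 s, if anything falls off the work surface, if the arm or the gripper's body presses on something with over 40 N, if the wrist force passes 120 N, or if a joint passes its speed limit or range.

### The arm

A 6-joint arm with a two-finger parallel gripper is mounted at the origin on a cart in front of the work surface, level with it; the furniture and walls round the work are solid. World frame = base frame: x ahead of the robot, y to its left, z up, the work surface at z = 0. Lengths are in m, angles in degrees, forces in N, time in s.
With the tool pointing down it reaches from about 0.275 to 0.725 m from the base axis. Payload 15.9 kg.
Tool frame: the origin (TCP) lies between the finger pads; the fingertips stand 22 mm ahead of it and the grasp point (between the pads) lies 3 mm ahead of it; z points along the fingers, y is the line along which they close (so a half turn about z gives the same grasp; the last joint's range is limited). The gripper opens to 85 mm and grips with 20 to 120 N. Pads are 22 mm wide; open, the fingers measure 114 mm over their backs; the gripper's body (76 mm by 85 mm) begins 54 mm behind the grasp point. The pads swing forward as they close: fully open they stand 13 mm farther back than shut.
Start: joints at [72.995, 12.198, -1.971, 75.831, 0, 90], TCP at [0.146, 0.478, 0.253] pointing down, gripper open.
Joint ranges: [-170.91, 170.91], [-42.67, 98.43], [-65.05, 77.54], [-120.47, 116.71], [-90, 82.35], [-180, 180]. Speed limits (degrees/s): [108.29, 108.29, 136.94, 147.25, 180, 180].

### API

Orientations are given as a 3x3 rotation matrix whose columns are the frame's x, y, z axes.
In Python, from rig import manip gives the robot as it stands.
- The arm moves only by the tool play_rows, never from a script. Its argument "deltas" is a list of rows, each an object of numbers: "tx", "ty", "tz": the shift along the tool's x, y, z in mm; "rx", "ry", "rz": the turn, a rotation vector about the tool's x, y, z in degrees; "hand": the opening, from -1 (shut) to 1 (fully open). In form: [{"tx": .., "ty": .., "tz": .., "rx": .., "ry": .., "rz": .., "hand": ..}, ...]. A call has exactly 5 rows; each row is the pose to reach, as a shift and turn from the pose commanded when the call began, along the tool's axes at that moment; what a row does not reach only later rows make up. A row lasts 1/12 s, in which the tool goes at most 41.7 mm and 7.16 degrees, less where a joint would pass 70% of its speed; a pose out of reach is approached as far as the arm can. A call with a gripper value outside its range is refused whole. The fingers move at their own pace and stop on an object; the grip force is fixed at half the most. Time passes only in rows, so rows that repeat a pose let the fingers close, or fill a call up. It gives the time, the measured TCP pose, the force, the opening and the grip force at its end, in the units of the state.
- manip.read_state(): the state, without advancing time (a new reading comes with each control period).
- manip.read_camera(name): name is "scene" or "side" or "wrist"; returns a dict with "pixels" (480x640x3 uint8, red, green, blue), "mtx" (3x3 intrinsics, pixels), "T" (4x4, takes a point from camera to world coordinates). Camera axes: x right, y up, looking along -z (the intrinsics and any distortion apply to the point x, -y, -z); pixel columns grow to the right and rows downward; lengths in m; the calibration is good to about 2 mm. A picture is of the moment at which its call begins. There is no depth.
- manip.job_done(): hands the job in; it is judged then, once.
Trained networks look in the newest picture that a camera, given by its name, has taken for a name from the list of things; names that differ only in an ending like _2 or _b are one class to them, and where a whole thing is asked for, a point or a joint stands for the part that bears it (a point fixed in the world has none). Each returns a list of dicts, best first, with "conf" (0 to 1); they miss things now and then, are a little off and sometimes report something else, mostly with a low value. They report only what shows in the picture. A call takes as long as a camera call. They do not tell look-alikes from the thing itself.
- manip.silhouettes(camera, name): "mask" (480x640 bool, what is visible of it).
- manip.tip_of(camera, name): "centre" ([x, y, z] in m, in world coordinates, good to about 4 mm: a listed point, or the origin of a listed thing).
The state is a dict: "t": time; "joints": joint angles; "qd": joint speeds; "tau": joint torques, N m; "eef_pos": TCP position; "tool_rot": TCP orientation; "ft_force": force on the tool from outside, world axes, zero at the start; "moment": the same for the moment, N m; "width": finger opening in m; "finger_force": force on a finger pad.
Only numpy, scipy, OpenCV 4.12 (cv2) and the standard library are available. Lean on these libraries where they do the work, as an engineer would, in place of code of your own. Each camera call takes 0.05 s, during which the arm holds its last target. There are 200 camera calls.

## Working session

There is one attempt and no reset: what is moved stays moved. The work goes in short steps, Python scripts to look and compute and a tool call to move; the robot and the scene stay as the last step left them, time stands still between calls to the robot, and variables do not carry over. Pictures are saved under pics/ and viewed, at most 10 in all, crops included, and the job is handed in when it is done.

Besides the shell and the picture viewer there is one more tool, called after "Call:" as name([rows], argument=value, ...), one row to a line, values as JSON. play_rows: Moves the arm, as the interface text tells. Its arguments: {"type":"object","properties":{"deltas":{"type":"array","items":{"type":"object","properties":{"tx":{"type":"number"},"ty":{"type":"number"},"tz":{"type":"number"},"rx":{"type":"number"},"ry":{"type":"number"},"rz":{"type":"number"},"hand":{"type":"number"}}}}},"required":["deltas"]}

```bash
ls; mkdir -p pics; python3 - <<'E'
from rig import manip
import cv2,numpy as np
s=manip.read_state(); print(s['t'],s['eef_pos'],s['tool_rot'],s['width'])
ims=[]
for c in("scene","side"):
    r=manip.read_camera(c); ims.append(r['pixels']); print(c,r['mtx'],r['T'],[k for k in r])
    for n in("gauge","beam","lamp_cover","cover_lip","cover_hinge","rack","sight_glass","sight_glass_center","blank_a"):
        try: print(n,[(np.round(d['centre'],3),round(d['conf'],2)) for d in manip.tip_of(c,n)])
        except Exception as e: print(n,e)
    cv2.imwrite(f'pics/{c}0.png',r['pixels'][:,:,::-1])
print(manip.read_state()['t'])
E
```

```text
pics
0.0 [0.14611119 0.47781531 0.25280613] [[-9.56277847e-01  2.92459469e-01 -3.71899487e-04]
 [ 2.92459705e-01  9.56277176e-01 -1.13329728e-03]
 [ 2.41954690e-05 -1.19251270e-03 -9.99999289e-01]] 0.08544747581834425
scene [[575.58475496   0.         321.53829444]
 [  0.         575.58475496 238.97244768]
 [  0.           0.           1.        ]] [[-0.83657697  0.32951139 -0.43767707  0.03521847]
 [-0.54784508 -0.49998948  0.67072818  0.89479847]
 [ 0.00217864  0.80089497  0.59880088  0.81018812]
 [ 0.          0.          0.          1.        ]] ['pixels', 'mtx', 'T']
gauge [(array([ 0.606, -0.125,  0.002]), 0.87), (array([0.495, 0.368, 0.01 ]), 0.35)]
beam [(array([ 0.669, -0.016,  0.124]), 0.38)]
lamp_cover it knows: beam, blank, cover_hinge, cover_lip, gauge, rack, sight_glass, sight_glass_center
cover_lip [(array([ 0.606, -0.006,  0.198]), 0.92)]
cover_hinge [(array([ 0.669, -0.011,  0.12 ]), 0.77)]
rack [(array([ 0.487,  0.321, -0.004]), 0.86), (array([0.493, 0.373, 0.03 ]), 0.73)]
sight_glass [(array([ 0.385,  0.392, -0.003]), 0.89), (array([0.497, 0.367, 0.009]), 0.81), (a
[... 784 characters left out ...]
6]), 0.65)]
lamp_cover it knows: beam, blank, cover_hinge, cover_lip, gauge, rack, sight_glass, sight_glass_center
cover_lip [(array([ 0.608, -0.008,  0.2  ]), 0.62)]
cover_hinge [(array([ 0.667, -0.015,  0.118]), 0.58)]
rack [(array([ 0.49 ,  0.315, -0.003]), 0.84), (array([ 0.606, -0.12 ,  0.086]), 0.51)]
sight_glass [(array([ 0.38 ,  0.396, -0.003]), 0.64), (array([0.494, 0.37 , 0.011]), 0.6), (array([ 0.604, -0.124, -0.   ]), 0.35)]
sight_glass_center [(array([0.382, 0.394, 0.029]), 0.59), (array([0.496, 0.362, 0.041]), 0.56)]
blank_a [(array([0.619, 0.341, 0.003]), 0.67), (array([0.481, 0.27 , 0.009]), 0.6), (array([0.385, 0.32 , 0.004]), 0.57), (array([0.489, 0.318, 0.007]), 0.56)]
0.9
```

View pics/scene0.png

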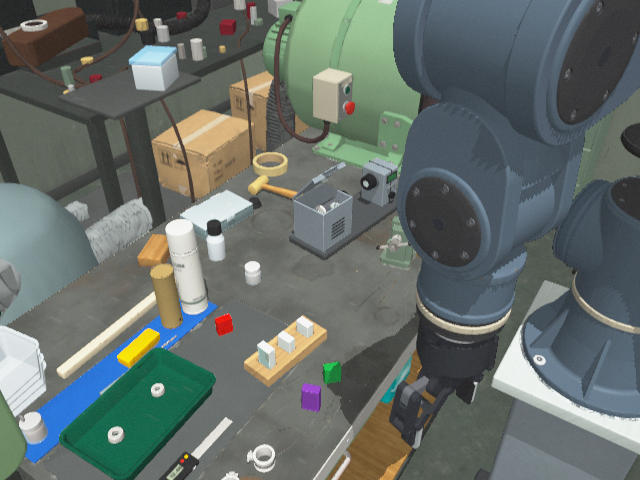

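View pics/side0.png

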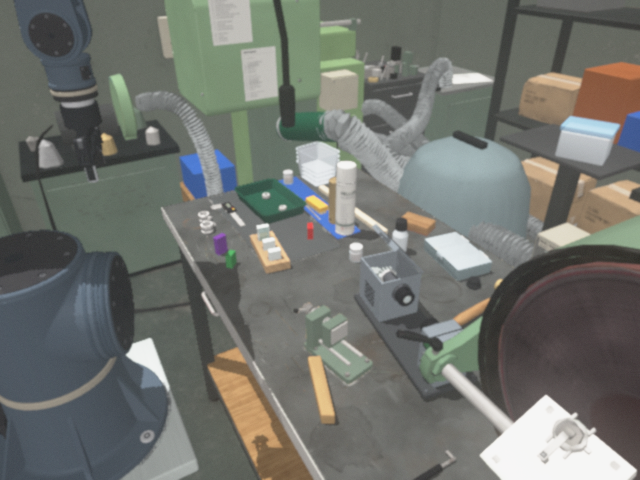

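The scene picture shows the rack at (287,350) with three pieces. The clear, tallest one is at (265,353), with blanks at (287,342) and (304,326). Loose look-alikes are purple (311,397), green (332,372) and red (224,323). The gauge is at (325,220) with its cover open. The side picture shows the same layout: rack at (270,250), gauge at (390,290).

I'll move over the rack for a wrist view.

```bash
cat > h.py <<'E'
from rig import manip
import cv2,numpy as np
from scipy.spatial.transform import Rotation as Ro
np.set_printoptions(suppress=True,precision=4)
def Rdown(deg):  # tool y at world yaw deg, z down
    a=np.radians(deg); y=np.array([np.cos(a),np.sin(a),0]); z=np.array([0,0,-1.]); return np.c_[np.cross(y,z),y,z]
def go(p,R,s=None):
    s=s or manip.read_state(); R0=np.array(s['tool_rot'])
    d=R0.T@(np.array(p)-s['eef_pos'])*1000; r=Ro.from_matrix(R0.T@R).as_rotvec(degrees=True)
    print('t%.2f'%s['t'],'d',d.round(1),'r',r.round(2),'rows',np.linalg.norm(d)/41.7,np.linalg.norm(r)/7.16)
def proj(r,P):
    P=np.atleast_2d(P); T=r['T']; c=(P-T[:3,3])@T[:3,:3]; return np.c_[r['mtx'][0,0]*c[:,0]/-c[:,2]+r['mtx'][0,2], r['mtx'][1,1]*-c[:,1]/-c[:,2]+r['mtx'][1,2]]
def ray(r,uv):
    K=r['mtx'];T=r['T']; d=np.array([(uv[0]-K[0,2])/K[0,0],-(uv[1]-K[1,2])/K[1,1],-1]); return T[:3,3],T[:3,:3]@d/np.linalg.norm(d)
def tri(obs):
    A=np.zeros((3,3));b=np.zeros(3)
    for o,d in obs: M=np.eye(3)-np.outer(d,d);A+=M;b+=M@o
    p=np.linalg.solve(A,b); return p,[np.linalg.norm((np.eye(3)-np.outer(d,d))@(p-o))for o,d in obs]
E
python3 - <<'E'
from h import *
go([0.40,0.32,0.28],Rdown(40))
w=manip.read_camera("wrist"); s=manip.read_state(); R=np.array(s['tool_rot'])
print('cam in tool',R.T@(w['T'][:3,3]-s['eef_pos'])*1000, R.T@w['T'][:3,:3], w['mtx'])
E
```

```text
t0.90 d [-288.9  -77.   -26.7] r [ 0.   -0.   32.99] rows 7.199238470157685 4.6081693736267235
cam in tool [  79.1122   -0.3625 -120.2426] [[-0.0008  0.9501  0.3121]
 [ 1.      0.0008  0.0003]
 [ 0.0001  0.3121 -0.9501]] [[427.0185   0.     315.5824]
 [  0.     427.0185 242.738 ]
 [  0.       0.       1.    ]]
```

Call:
play_rows([
  {"tx": -40,"ty": -10,"tz": -5,"rz": 6,"hand": 1},
  {"tx": -80,"ty": -21,"tz": -9,"rz": 12,"hand": 1},
  {"tx": -120,"ty": -32,"tz": -13,"rz": 18,"hand": 1},
  {"tx": -160,"ty": -43,"tz": -17,"rz": 24,"hand": 1},
  {"tx": -200,"ty": -53,"tz": -20,"rz": 30,"hand": 1},
])

```text
validation failed for argument at $.de...
```

```bash
python3 - <<'E'
from h import *
go([0.40,0.30,0.28],Rdown(35))
E
```

```text
t0.95 d [-294.8  -96.1  -26.7] r [-0.    0.   37.99] rows 7.462503881787982 5.306276375993331
```

Call:
play_rows([
  {"tx": -40,"ty": -13,"tz": -5,"rx": 0,"ry": 0,"rz": 6,"hand": 1},
  {"tx": -78,"ty": -26,"tz": -9,"rx": 0,"ry": 0,"rz": 12,"hand": 1},
  {"tx": -116,"ty": -39,"tz": -13,"rx": 0,"ry": 0,"rz": 18,"hand": 1},
  {"tx": -154,"ty": -51,"tz": -17,"rx": 0,"ry": 0,"rz": 24,"hand": 1},
  {"tx": -190,"ty": -63,"tz": -20,"rx": 0,"ry": 0,"rz": 30,"hand": 1},
])

```text
t: 1.37
eef_pos: [0.3109, 0.3609, 0.2738]
tool_rot: [[-0.678, 0.735, 0.0], [0.735, 0.678, 0.0], [-0.0, 0.001, -1.0]]
ft_force: [0.8, 0.5, 0.1]
width: 0.0855
finger_force: 0.0
```

```bash
python3 - <<'E'
from h import *
go([0.42,0.29,0.28],Rdown(30))
E
```

```text
t1.37 d [-126.2   32.1   -6.2] r [ 0.04 -0.   12.71] rows 3.1252035355175645 1.7754049384538795
```

Call:
play_rows([
  {"tx": -40,"ty": 10,"tz": -2,"rx": 0,"ry": 0,"rz": 4,"hand": 1},
  {"tx": -80,"ty": 20,"tz": -4,"rx": 0,"ry": 0,"rz": 8,"hand": 1},
  {"tx": -115,"ty": 30,"tz": -6,"rx": 0,"ry": 0,"rz": 12,"hand": 1},
  {"tx": -126,"ty": 32,"tz": -6,"rx": 0,"ry": 0,"rz": 13,"hand": 1},
  {"tx": -126,"ty": 32,"tz": -6,"rx": 0,"ry": 0,"rz": 13,"hand": -1},
])

```text
t: 1.78
eef_pos: [0.4209, 0.2903, 0.279]
tool_rot: [[-0.496, 0.868, 0.0], [0.868, 0.496, -0.0], [-0.0, -0.0, -1.0]]
ft_force: [-0.5, 0.6, 0.4]
width: 0.0752
finger_force: 0.0
```

```bash
python3 - <<'E'
from h import *
r=manip.read_camera("wrist"); cv2.imwrite('pics/w1.png',r['pixels'][:,:,::-1]); import pickle; pickle.dump(r,open('w1.pkl','wb'))
for n in("rack","sight_glass","sight_glass_center","blank_a"):
    print(n,[(d['centre'],round(d['conf'],2)) for d in manip.tip_of("wrist",n)])
go([0.56,-0.02,0.32],Rdown(-8))
E
```

```text
rack [([0.4872, 0.3174, 0.002], 0.68)]
sight_glass [([0.3827, 0.3888, -0.001], 0.89), ([0.4969, 0.3666, 0.0055], 0.88)]
sight_glass_center [([0.3858, 0.3929, 0.0258], 0.93), ([0.4936, 0.3677, 0.0335], 0.76), ([0.4846, 0.3193, -0.0002], 0.28)]
blank_a [([0.4814, 0.2716, 0.0065], 0.94), ([0.3856, 0.3242, -0.0012], 0.87), ([0.4881, 0.3198, 0.01], 0.74), ([0.6192, 0.3432, -0.0007], 0.69)]
t2.03 d [-341.8  -34.   -40.7] r [-0.   -0.01 38.11] rows 8.294028866873969 5.3228764240793724
```

View pics/w1.png

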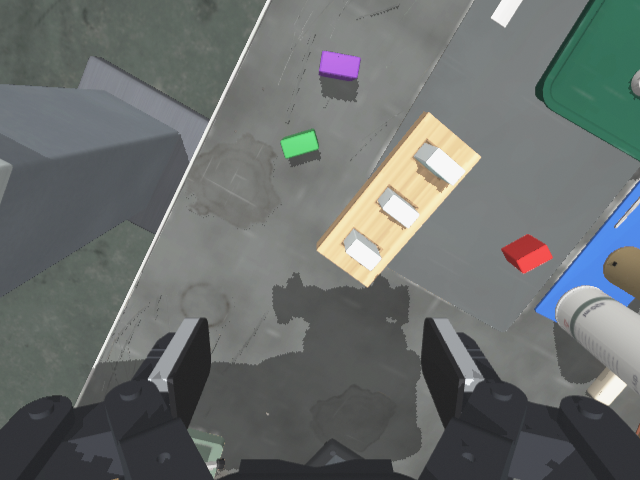

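The wrist view shows the rack's top corners near (430,112), (480,157), (370,287) and (318,250). The glass is at (440,162), with blanks at (399,208) and (362,250), and purple (340,66), green (300,144) and red (527,253) off the rack. Next is the gauge.

Call:
play_rows([
  {"tx": -40,"ty": -4,"tz": -5,"rx": 0,"ry": 0,"rz": 5,"hand": -1},
  {"tx": -80,"ty": -8,"tz": -10,"rx": 0,"ry": 0,"rz": 9,"hand": -1},
  {"tx": -120,"ty": -12,"tz": -15,"rx": 0,"ry": 0,"rz": 14,"hand": -1},
  {"tx": -160,"ty": -16,"tz": -20,"rx": 0,"ry": 0,"rz": 18,"hand": -1},
  {"tx": -200,"ty": -20,"tz": -25,"rx": 0,"ry": 0,"rz": 23,"hand": -1},
])

```text
t: 2.45
eef_pos: [0.5013, 0.1081, 0.3048]
tool_rot: [[-0.121, 0.993, 0.0], [0.993, 0.121, 0.0], [0.0, 0.0, -1.0]]
ft_force: [1.3, 0.4, -0.1]
width: 0.0
finger_force: 0.0
```

```bash
python3 - <<'E'
from h import *
go([0.56,-0.02,0.32],Rdown(-8))
E
```

```text
t2.45 d [-134.2   42.7  -15.2] r [ 0.02 -0.01 14.96] rows 3.397395608247408 2.0889990587767078
```

Call:
play_rows([
  {"tx": -40,"ty": 13,"tz": -5,"rx": 0,"ry": 0,"rz": 5,"hand": -1},
  {"tx": -78,"ty": 26,"tz": -9,"rx": 0,"ry": 0,"rz": 10,"hand": -1},
  {"tx": -115,"ty": 38,"tz": -13,"rx": 0,"ry": 0,"rz": 14,"hand": -1},
  {"tx": -134,"ty": 43,"tz": -15,"rx": 0,"ry": 0,"rz": 15,"hand": -1},
  {"tx": -134,"ty": 43,"tz": -15,"rx": 0,"ry": 0,"rz": 15,"hand": -1},
])

```text
t: 2.87
eef_pos: [0.5614, -0.0215, 0.3192]
tool_rot: [[0.142, 0.99, 0.0], [0.99, -0.142, -0.001], [-0.001, 0.0, -1.0]]
ft_force: [-0.0, 0.5, 0.4]
width: -0.0002
finger_force: 0.0
```

```bash
python3 - <<'E'
from h import *
import pickle
r=manip.read_camera("wrist"); cv2.imwrite('pics/w2.png',r['pixels'][:,:,::-1]); pickle.dump(r,open('w2.pkl','wb'))
for n in("gauge","beam","cover_lip","cover_hinge"):
  for c in("wrist","scene","side"):
    print(n,c,[(d['centre'],round(d['conf'],2)) for d in manip.tip_of(c,n)])
E
```

```text
gauge wrist [([0.6079, -0.1242, 0.0033], 0.75)]
gauge scene [([0.6061, -0.1249, 0.0016], 0.87), ([0.4951, 0.3675, 0.0096], 0.35)]
gauge side [([0.6054, -0.1234, 0.0017], 0.97)]
beam wrist [([0.603, -0.125, 0.0867], 0.55)]
beam scene [([0.6692, -0.0165, 0.1242], 0.38)]
beam side [([0.6073, -0.1227, 0.0861], 0.65)]
cover_lip wrist [([0.6102, -0.0078, 0.198], 0.72)]
cover_lip scene [([0.6062, -0.0058, 0.1981], 0.92)]
cover_lip side [([0.6078, -0.0075, 0.1995], 0.62)]
cover_hinge wrist [([0.6633, -0.0184, 0.1202], 0.65)]
cover_hinge scene [([0.6692, -0.0114, 0.1205], 0.77)]
cover_hinge side [([0.6674, -0.0149, 0.1183], 0.58)]
```

View pics/w2.png

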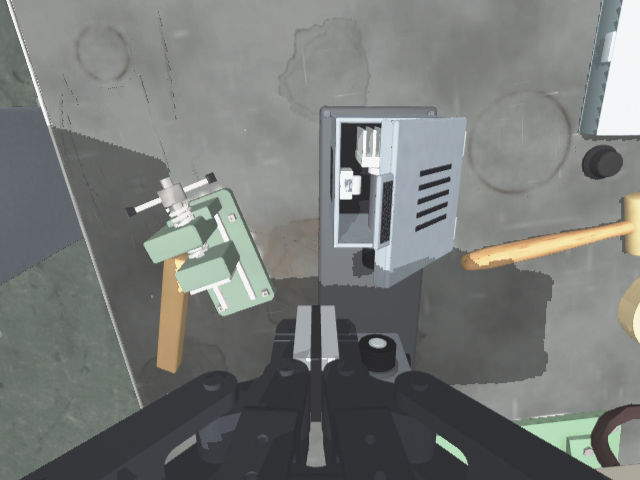

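The wrist view shows the gauge base corners at (322,107) and (436,107). The lamp house near rim runs from (335,118) to (335,246), the ribbed lip is around (386,210), the receiver knob is at (377,350), and a green vise stands clear at (210,250).

```bash
python3 - <<'E'
from h import *
import pickle
r=pickle.load(open('w2.pkl','rb'))
def on(uv,z): o,d=ray(r,uv); return (o+d*(z-o[2])/d[2])[:2]
# grey contours: subpixel corners
g=cv2.cvtColor(r['pixels'],cv2.COLOR_RGB2GRAY)
pts={'rimA':((335,118),.118),'rimB':((335,246),.118),'baseNearL':((321,107),.018),'baseFar':((437,107),.018),'baseNear2':((319,290),.018)}
P={k:on(*v) for k,v in pts.items()}; print(P)
for a,b in(('rimA','rimB'),('baseNearL','baseNear2'),('baseNearL','baseFar')):
    d=P[a]-P[b]; print(a,b,np.linalg.norm(d),np.degrees(np.arctan2(d[1],d[0])))
# origin from rim corners
for yaw in(-7,-8,-9):
    c,s=np.cos(np.radians(yaw)),np.sin(np.radians(yaw)); R=np.array([[c,-s],[s,c]])
    print(yaw,P['rimA']-R@[-.045,.166],P['rimB']-R@[-.045,.066],(P['baseNearL'][0:2]-R@[-.056,.17]), 'hinge',np.array([.6066,-.124])+R@[.045,.116])
cv2.imwrite('pics/w2c.png',cv2.resize(r['pixels'][90:320,300:480,::-1],None,fx=2.6,fy=2.6,interpolation=cv2.INTER_CUBIC))
E
```

```text
{'rimA': array([0.5861, 0.0444]), 'rimB': array([ 0.5735, -0.0524]), 'baseNearL': array([0.5783, 0.0522]), 'baseFar': array([0.6863, 0.0366]), 'baseNear2': array([ 0.5499, -0.1336])}
rimA rimB 0.09765429267983854 82.57632718978348
baseNearL baseNear2 0.18802288004657378 81.33251420698045
baseNearL baseFar 0.10911525105603545 171.76206791925873
-7 [ 0.6106 -0.1258] [ 0.6101 -0.1234] [ 0.6131 -0.1233] hinge [ 0.6654 -0.0143]
-8 [ 0.6076 -0.1262] [ 0.6089 -0.124 ] [ 0.6101 -0.1239] hinge [ 0.6673 -0.0154]
-9 [ 0.6046 -0.1265] [ 0.6076 -0.1246] [ 0.607  -0.1244] hinge [ 0.6692 -0.0165]
```

View pics/w2c.png

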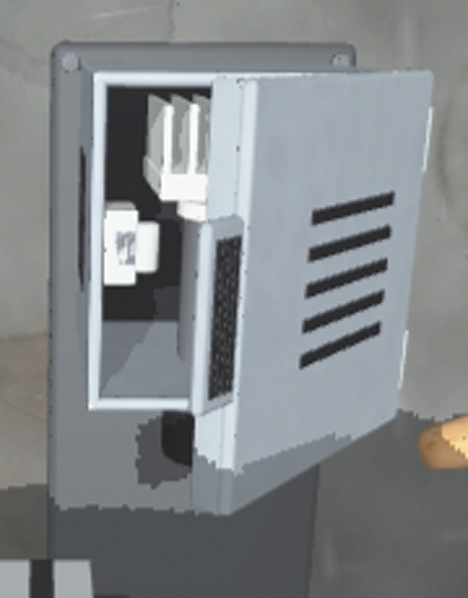

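```bash
python3 - <<'E'
from h import *
yaw=np.radians(-8.2); xg=np.array([np.cos(yaw),np.sin(yaw),0]); H=np.array([.6681,-.0159,.118])
s=manip.read_state();R0=np.array(s['tool_rot'])
go([.6162,-.0084,.24],Rdown(-8.2),s)
for a in(.9,.75,.6,.45,.3,.2,.13,.08,.03,0,-.01):
    u=.098*np.cos(a)-.013*np.sin(a); z=.1*np.sin(a)+.005*np.cos(a)+.022
    print(a,(R0.T@(H-u*xg+[0,0,z]-s['eef_pos'])*1000).round(1))
E
```

```text
t3.52 d [18.  53.8 79.3] r [ 0.   -0.    0.22] rows 2.3392278697748474 0.030287574216730645
0.9 [18.  55.5 97.9]
0.75 [ 18.1  43.4 107.5]
0.6 [ 18.1  32.7 118.8]
0.45 [ 18.1  23.6 131.3]
0.3 [ 18.2  16.5 145. ]
0.2 [ 18.2  12.8 154.6]
0.13 [ 18.2  10.7 161.4]
0.08 [ 18.2   9.6 166.4]
0.03 [ 18.2   8.7 171.3]
0 [ 18.2   8.2 174.3]
-0.01 [ 18.2   8.1 175.3]
```

Call:
play_rows([
  {"tx": 7,"ty": 20,"tz": 25,"rx": 0,"ry": 0,"rz": 0,"hand": -1},
  {"tx": 14,"ty": 40,"tz": 50,"rx": 0,"ry": 0,"rz": 0,"hand": -1},
  {"tx": 18,"ty": 54,"tz": 79,"rx": 0,"ry": 0,"rz": 0,"hand": -1},
  {"tx": 18,"ty": 55,"tz": 92,"rx": 0,"ry": 0,"rz": 0,"hand": -1},
  {"tx": 18,"ty": 55,"tz": 98,"rx": 0,"ry": 0,"rz": 0,"hand": -1},
])

```text
t: 3.93
eef_pos: [0.6169, -0.0087, 0.2183]
tool_rot: [[0.139, 0.99, -0.004], [0.99, -0.139, 0.0], [-0.001, -0.004, -1.0]]
ft_force: [-0.2, -0.5, -0.3]
width: -0.0
finger_force: 0.0
```

Call:
play_rows([
  {"tx": 0,"ty": -8,"tz": 6,"rx": 0,"ry": 0,"rz": 0,"hand": -1},
  {"tx": 0,"ty": -17,"tz": 15,"rx": 0,"ry": 0,"rz": 0,"hand": -1},
  {"tx": 0,"ty": -25,"tz": 24,"rx": 0,"ry": 0,"rz": 0,"hand": -1},
  {"tx": 0,"ty": -32,"tz": 33,"rx": 0,"ry": 0,"rz": 0,"hand": -1},
  {"tx": 0,"ty": -36,"tz": 41,"rx": 0,"ry": 0,"rz": 0,"hand": -1},
])

```text
t: 4.35
eef_pos: [0.5813, -0.0038, 0.1811]
tool_rot: [[0.139, 0.99, 0.001], [0.99, -0.139, -0.0], [0.0, 0.001, -1.0]]
ft_force: [0.7, 0.5, -0.2]
width: -0.0004
finger_force: 0.3
```

```bash
python3 - <<'E'
from h import *
for c in("wrist","scene","side"):
    manip.read_camera(c); print(c,[(d['centre'],round(d['conf'],2)) for d in manip.tip_of(c,"cover_lip")][:2])
E
```

```text
wrist [([0.58, -0.0036, 0.1574], 0.75)]
scene [([0.5752, -0.0022, 0.1581], 0.72), ([0.6061, -0.126, 0.0835], 0.25)]
side [([0.578, -0.0016, 0.1609], 0.9)]
```

Call:
play_rows([
  {"tx": 0,"ty": -4,"tz": 8,"rx": 0,"ry": 0,"rz": 0,"hand": -1},
  {"tx": 0,"ty": -6,"tz": 15,"rx": 0,"ry": 0,"rz": 0,"hand": -1},
  {"tx": 0,"ty": -8,"tz": 20,"rx": 0,"ry": 0,"rz": 0,"hand": -1},
  {"tx": 0,"ty": -9,"tz": 25,"rx": 0,"ry": 0,"rz": 0,"hand": -1},
  {"tx": 0,"ty": -9,"tz": 26,"rx": 0,"ry": 0,"rz": 0,"hand": -1},
])

```text
t: 5.07
eef_pos: [0.5728, -0.0026, 0.1542]
tool_rot: [[0.139, 0.99, 0.0], [0.99, -0.139, -0.0], [0.0, 0.0, -1.0]]
ft_force: [-0.8, -1.2, 4.1]
width: 0.0001
finger_force: 1.8
```

Call:
play_rows([
  {"tx": 0,"ty": 0,"tz": 2,"rx": 0,"ry": 0,"rz": 0,"hand": -1},
  {"tx": 0,"ty": 0,"tz": 4,"rx": 0,"ry": 0,"rz": 0,"hand": -1},
  {"tx": 0,"ty": 0,"tz": 6,"rx": 0,"ry": 0,"rz": 0,"hand": -1},
  {"tx": 0,"ty": 0,"tz": 8,"rx": 0,"ry": 0,"rz": 0,"hand": -1},
  {"tx": 0,"ty": 0,"tz": 9,"rx": 0,"ry": 0,"rz": 0,"hand": -1},
])

```text
t: 5.48
eef_pos: [0.5728, -0.0026, 0.1451]
tool_rot: [[0.139, 0.99, -0.0], [0.99, -0.139, 0.0], [-0.0, -0.0, -1.0]]
ft_force: [-3.2, -0.3, 11.2]
width: 0.0001
finger_force: 5.8
```

Call:
play_rows([
  {"tx": 0,"ty": 0,"tz": 0.5,"rx": 0,"ry": 0,"rz": 0,"hand": -1},
  {"tx": 0,"ty": 0,"tz": 1,"rx": 0,"ry": 0,"rz": 0,"hand": -1},
  {"tx": 0,"ty": 0,"tz": 1,"rx": 0,"ry": 0,"rz": 0,"hand": -1},
  {"tx": 0,"ty": 0,"tz": 1,"rx": 0,"ry": 0,"rz": 0,"hand": -1},
  {"tx": 0,"ty": 0,"tz": 1,"rx": 0,"ry": 0,"rz": 0,"hand": -1},
])

```text
t: 5.9
eef_pos: [0.5729, -0.0026, 0.145]
tool_rot: [[0.139, 0.99, 0.0], [0.99, -0.139, 0.0], [0.0, 0.0, -1.0]]
ft_force: [-6.1, -1.0, 13.1]
width: 0.0004
finger_force: 6.9
```

The tip has stopped at 0.123 m, the shut height, with force above the catch's. I'll lift and check.

Call:
play_rows([
  {"tx": 0,"ty": 0,"tz": -15,"rx": 0,"ry": 0,"rz": 0,"hand": -1},
  {"tx": 0,"ty": 0,"tz": -50,"rx": 0,"ry": 0,"rz": 0,"hand": -1},
  {"tx": 0,"ty": 0,"tz": -90,"rx": 0,"ry": 0,"rz": 0,"hand": -1},
  {"tx": 18,"ty": -10,"tz": -125,"rx": 0,"ry": 0,"rz": 0,"hand": 0},
  {"tx": 45,"ty": -20,"tz": -130,"rx": 0,"ry": 0,"rz": 0,"hand": 0},
])

```text
t: 6.32
eef_pos: [0.5609, 0.0438, 0.2802]
tool_rot: [[0.142, 0.99, 0.007], [0.99, -0.142, 0.0], [0.001, 0.007, -1.0]]
ft_force: [2.0, -0.6, 1.3]
width: 0.0234
finger_force: 0.0
```

```bash
python3 - <<'E'
from h import *
import pickle
r=manip.read_camera("wrist"); pickle.dump(r,open('w3.pkl','wb'))
a=r['pixels'].copy()
q=manip.read_camera("side"); b=q['pixels'][210:330,320:460]; pickle.dump(q,open('s3.pkl','wb'))
b=cv2.resize(b,None,fx=2.5,fy=2.5,interpolation=cv2.INTER_CUBIC)
im=np.zeros((480,750,3),np.uint8); im[:300,400:750]=b; im[:,:400]=a[:,200:600]
cv2.imwrite('pics/w3.png',im[:,:,::-1])
for c in("wrist","scene","side"):
  if c=="scene": manip.read_camera(c)
  for n in("cover_lip","cover_hinge","beam","gauge"):
    print(c,n,[(d['centre'],round(d['conf'],2)) for d in manip.tip_of(c,n)][:2])
print(manip.read_state()['width'])
go([.48,.2,.28],Rdown(-8.2))
E
```

```text
wrist cover_lip [([0.5706, -0.0019, 0.1215], 0.84)]
wrist cover_hinge [([0.6639, -0.0185, 0.1187], 0.91)]
wrist beam []
wrist gauge [([0.6072, -0.1284, 0.0023], 0.87)]
scene cover_lip [([0.5678, -0.0014, 0.1237], 0.92)]
scene cover_hinge [([0.6694, -0.0158, 0.1231], 0.94)]
scene beam [([0.6061, -0.1223, 0.0862], 0.67)]
scene gauge [([0.6093, -0.1254, 0.0078], 0.72)]
side cover_lip [([0.567, 0.0004, 0.1242], 0.91)]
side cover_hinge [([0.6658, -0.0171, 0.117], 0.83)]
side beam [([0.605, -0.1212, 0.0876], 0.67)]
side gauge [([0.6083, -0.1203, -0.0014], 0.82)]
0.043043350214495346
t7.07 d [ 142.8 -100.3   -5.8] r [-0.01  0.    0.18] rows 4.186496946344661 0.025522081084099858
```

View pics/w3.png

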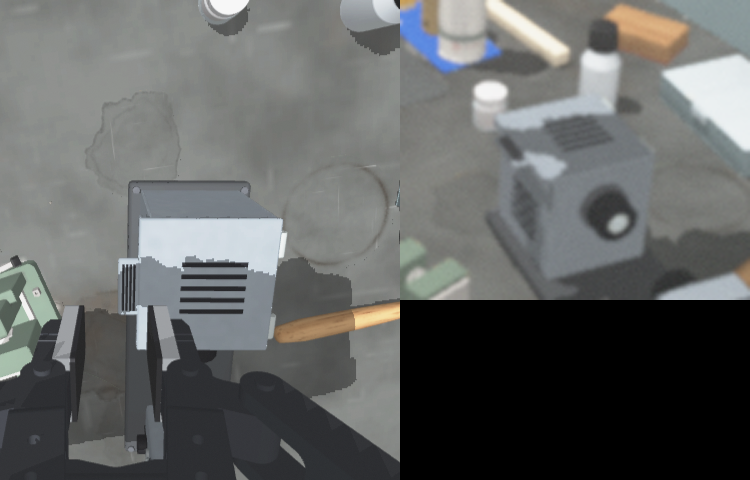

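The cover lies flat: its front edge and lip are at about (130,290) in the wrist half, and the side crop shows it flush. The nets put the lip at 0.122–0.124 m, against 0.123 m when shut. On to the rack.

Call:
play_rows([
  {"tx": 40,"ty": -25,"tz": 0,"rx": 0,"ry": 0,"rz": 0,"hand": 0.2},
  {"tx": 75,"ty": -50,"tz": 0,"rx": 0,"ry": 0,"rz": 0,"hand": 0.2},
  {"tx": 110,"ty": -75,"tz": 0,"rx": 0,"ry": 0,"rz": 0,"hand": 0.2},
  {"tx": 143,"ty": -95,"tz": 0,"rx": 0,"ry": 0,"rz": 0,"hand": 0.2},
  {"tx": 183,"ty": -100,"tz": 0,"rx": 0,"ry": 0,"rz": 0,"hand": 0.2},
])

```text
t: 7.48
eef_pos: [0.4836, 0.2377, 0.2752]
tool_rot: [[0.14, 0.99, 0.0], [0.99, -0.14, 0.0], [0.0, 0.0, -1.0]]
ft_force: [1.1, -0.4, 0.4]
width: 0.0512
finger_force: 0.0
```

```bash
python3 - <<'E'
from h import *
import pickle
r=pickle.load(open('w1.pkl','rb'))
def on(uv,z): o,d=ray(r,uv); return (o+d*(z-o[2])/d[2])[:2]
P=[on(p,.022) for p in((430,112),(480,157),(370,287),(318,250))]; print(P,np.mean(P,0))
for i in range(4):
    d=P[(i+1)%4]-P[i]; print(np.linalg.norm(d),np.degrees(np.arctan2(d[1],d[0])))
go([.485,.30,.24],Rdown(-8.2))
E
```

```text
[array([0.4698, 0.4003]), array([0.529 , 0.3909]), array([0.5111, 0.2384]), array([0.4489, 0.2464])] [0.4897 0.319 ]
0.05997160189763224 -9.0771702317589
0.1535083876286331 -96.69388374443538
0.06273294921560008 172.7304011146174
0.15539733019100596 82.2699780728726
t7.48 d [61.9 -7.3 35.2] r [ 0.02 -0.02  0.18] rows 1.7167164773415218 0.024987369149113012
```

Call:
play_rows([
  {"tx": 35,"ty": -3,"tz": 20,"rx": 0,"ry": 0,"rz": 0,"hand": 0.2},
  {"tx": 62,"ty": -6,"tz": 45,"rx": 0,"ry": 0,"rz": 0,"hand": 0.2},
  {"tx": 72,"ty": -7,"tz": 70,"rx": 0,"ry": 0,"rz": 0,"hand": 0.2},
  {"tx": 72,"ty": -7,"tz": 75,"rx": 0,"ry": 0,"rz": 0,"hand": 0.2},
  {"tx": 72,"ty": -7,"tz": 75,"rx": 0,"ry": 0,"rz": 0,"hand": 0.2},
])

```text
t: 7.9
eef_pos: [0.488, 0.3085, 0.1977]
tool_rot: [[0.138, 0.99, -0.003], [0.99, -0.138, -0.002], [-0.002, -0.003, -1.0]]
ft_force: [-0.6, -0.5, 1.1]
width: 0.0512
finger_force: 0.0
```

```bash
python3 - <<'E'
from h import *
import pickle
r=manip.read_camera("wrist"); pickle.dump(r,open('w4.pkl','wb'))
for n in("sight_glass","sight_glass_center","rack"):
    print(n,[(d['centre'],round(d['conf'],2)) for d in manip.tip_of("wrist",n)])
print(proj(r,[[.496,.367,.06],[.496,.367,.022]]))
u,v=proj(r,[.496,.367,.045])[0].astype(int); x0,y0=max(u-80,0),max(v-70,0)
print(x0,y0); cv2.imwrite('pics/w4c.png',cv2.resize(r['pixels'][y0:y0+140,x0:x0+160,::-1],None,fx=4,fy=4,interpolation=cv2.INTER_CUBIC))
E
```

```text
sight_glass [([0.4946, 0.3666, 0.007], 0.76)]
sight_glass_center [([0.4944, 0.3689, 0.0344], 0.82), ([0.386, 0.3963, 0.026], 0.57)]
rack [([0.4861, 0.3214, -0.0015], 0.75)]
[[314.3351 138.6827]
 [314.609  134.014 ]]
234 66
```

View pics/w4c.png

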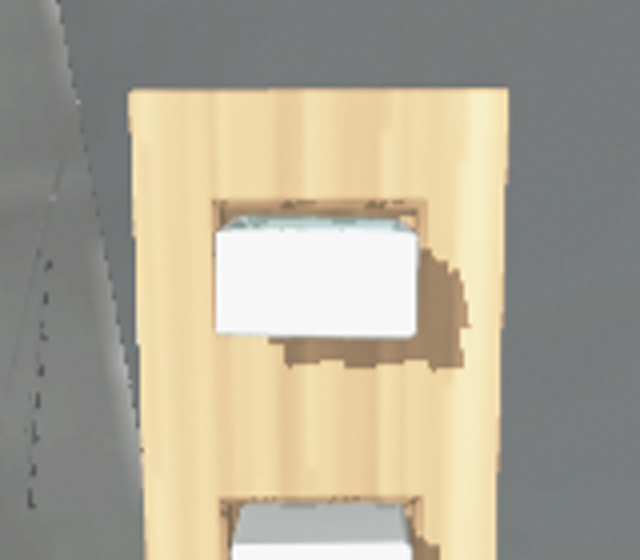

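The crop confirms it. The tallest piece, at the +y end of the rack, has a clear teal face: top face at full-image pixels (288–338, 123–150), well clear of the blank below at about (314,200). Purple, green and red all lie off the rack, so this is the one. Next I'll fit its top.

```bash
cat > top.py <<'E'
from h import *
def top(r,z,uv):
    g=r['pixels'].min(2); m=(g>215).astype(np.uint8); n,l=cv2.connectedComponents(m)
    k=l[int(uv[1]),int(uv[0])]; c=cv2.findContours((l==k).astype(np.uint8),cv2.RETR_EXTERNAL,cv2.CHAIN_APPROX_NONE)[0][0]
    P=[]
    for p in c[:,0]:
        o,d=ray(r,p.astype(float)); P.append((o+d*(z-o[2])/d[2])[:2])
    b=cv2.minAreaRect((np.array(P)*1000).astype(np.float32)); px=cv2.minAreaRect(c)
    return b,px
E
python3 - <<'E'
from top import *
import pickle
r=pickle.load(open('w4.pkl','rb')); print(top(r,.06,(314,138)))
r1=pickle.load(open('w1.pkl','rb')); u=proj(r1,[.496,.367,.06])[0]; print(u,top(r1,.06,u))
go([.4955,.3665,.14],Rdown(-8))
E
```

```text
(((495.11968994140625, 368.6047668457031), (14.85462760925293, 29.02152442932129), 82.01604461669922), ((312.5, 136.0), (26.0, 49.0), 90.0))
[445.712 168.474] (((494.86279296875, 368.16375732421875), (14.92164134979248, 29.82627296447754), 81.14601135253906), ((445.29205322265625, 166.38055419921875), (36.123680114746094, 19.943283081054688), 41.18592834472656))
t8.10 d [58.3 -2.7 61.1] r [ 0.11 -0.08 -0.07] rows 2.0267363545601453 0.02118665260172412
```

Call:
play_rows([
  {"tx": 35,"ty": -1,"tz": 15,"rx": 0,"ry": 0,"rz": 0,"hand": 0.2},
  {"tx": 60,"ty": -1,"tz": 40,"rx": 0,"ry": 0,"rz": 0,"hand": 0.2},
  {"tx": 60,"ty": -1,"tz": 67,"rx": 0,"ry": 0,"rz": 0,"hand": 0.2},
  {"tx": 60,"ty": -1,"tz": 67,"rx": 0,"ry": 0,"rz": 0,"hand": 0.2},
  {"tx": 60,"ty": -1,"tz": 67,"rx": 0,"ry": 0,"rz": 0,"hand": 0.2},
])

```text
t: 8.52
eef_pos: [0.4962, 0.3675, 0.1328]
tool_rot: [[0.14, 0.99, -0.001], [0.99, -0.14, -0.001], [-0.001, -0.001, -1.0]]
ft_force: [0.3, -0.9, 0.4]
width: 0.0519
finger_force: 0.0
```

```bash
python3 - <<'E'
from top import *
import pickle
a=pickle.load(open('w4.pkl','rb'));b=pickle.load(open('w1.pkl','rb'))
print('glass top tri',tri([ray(a,(313,136.5)),ray(b,(445.3,166.4))]))
go([.495,.3685,.048],Rdown(-8))
s=manip.read_state(); print(s['width'])
r=manip.read_camera("wrist"); uv=proj(r,[.495,.3685,.06])[0]; print(uv); 
try: print(top(r,.06,uv))
except Exception as e: print(e)
cv2.imwrite('pics/w5.png',r['pixels'][:,:,::-1])
E
```

```text
glass top tri (array([0.4954, 0.3682, 0.0582]), [np.float64(5.3221882166666e-06), np.float64(5.322188216514423e-06)])
t8.52 d [ 0.9 -1.3 84.8] r [-0.05  0.06 -0.04] rows 2.0328684615527495 0.01232997939695948
0.05186107490922759
[311.2342 272.532 ]
(((495.05047607421875, 368.6927795410156), (14.674649238586426, 29.172035217285156), 81.92007446289062), ((311.0, 272.0), (28.0, 60.0), 90.0))
```

View pics/w5.png

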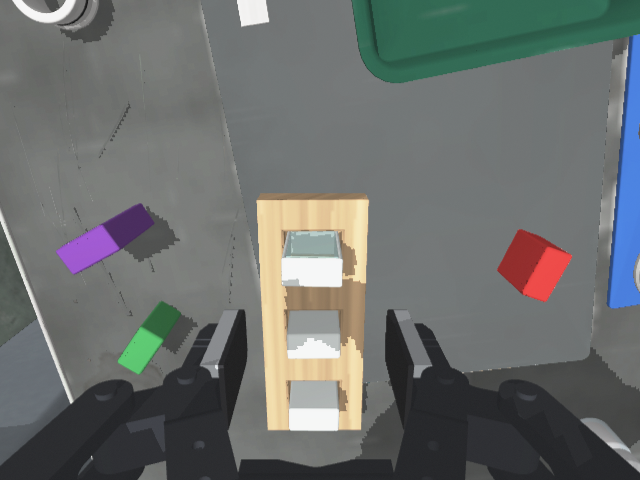

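The wrist view has the glass top at (311,272) centred between the open fingers, at (240,340) and (395,340) in perspective. The triangulated top is 58 mm, against 60 mm given. Descending.

Call:
play_rows([
  {"tx": 1,"ty": -1,"tz": 30,"rx": 0,"ry": 0,"rz": 0,"hand": 0.2},
  {"tx": 1,"ty": -1,"tz": 58,"rx": 0,"ry": 0,"rz": 0,"hand": 0.2},
  {"tx": 1,"ty": -1,"tz": 76,"rx": 0,"ry": 0,"rz": 0,"hand": 0.2},
  {"tx": 1,"ty": -1,"tz": 85,"rx": 0,"ry": 0,"rz": 0,"hand": 0.2},
  {"tx": 1,"ty": -1,"tz": 85,"rx": 0,"ry": 0,"rz": 0,"hand": 0.2},
])

```text
t: 8.98
eef_pos: [0.4957, 0.3689, 0.0476]
tool_rot: [[0.14, 0.99, -0.0], [0.99, -0.14, -0.0], [-0.0, -0.0, -1.0]]
ft_force: [-0.9, 0.1, 0.3]
width: 0.0515
finger_force: 0.0
```

```bash
python3 - <<'E'
from top import *
go([.495,.3685,.048],Rdown(-8))
r=manip.read_camera("wrist"); cv2.imwrite('pics/w6.png',r['pixels'][:,:,::-1])
uv=proj(r,[.495,.3685,.06])[0]; print(uv,manip.read_state()['ft_force'])
E
```

```text
t8.98 d [-0.5 -0.6 -0.4] r [-0.01  0.02 -0.06] rows 0.021635855450566607 0.008569426624824765
[310.6497 384.7669] [ 0.6897 -0.1644  1.456 ]
```

View pics/w6.png

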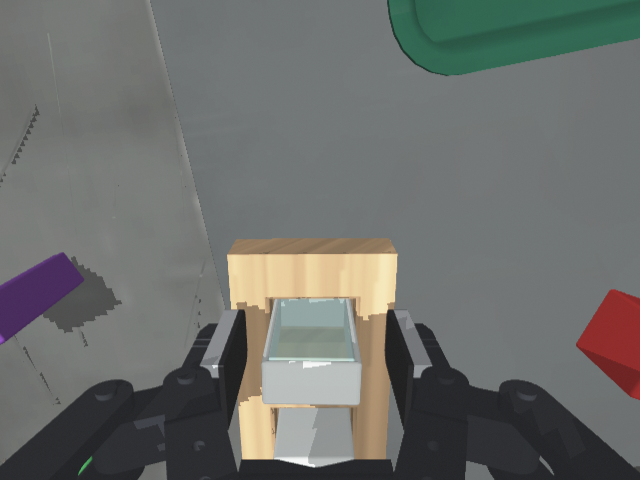

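The glass at (312,360) stands between the pads, at about (240,345) and (390,345), and the pads are clear of the rack. Closing.

Call:
play_rows([
  {"tx": 0,"ty": 0,"tz": 0,"rx": 0,"ry": 0,"rz": 0,"hand": -1},
  {"tx": 0,"ty": 0,"tz": 0,"rx": 0,"ry": 0,"rz": 0,"hand": -1},
  {"tx": 0,"ty": 0,"tz": 0,"rx": 0,"ry": 0,"rz": 0,"hand": -1},
  {"tx": 0,"ty": 0,"tz": 0,"rx": 0,"ry": 0,"rz": 0,"hand": -1},
  {"tx": 0,"ty": 0,"tz": 0,"rx": 0,"ry": 0,"rz": 0,"hand": -1},
])

```text
t: 9.45
eef_pos: [0.4963, 0.3702, 0.0496]
tool_rot: [[0.139, 0.99, 0.002], [0.99, -0.139, 0.002], [0.002, 0.002, -1.0]]
ft_force: [-2.3, -1.4, 9.7]
width: 0.0295
finger_force: 58.8
```

Call:
play_rows([
  {"tx": 0,"ty": 0,"tz": 0,"rx": 0,"ry": 0,"rz": 0,"hand": -1},
  {"tx": 0,"ty": 0,"tz": -3,"rx": 0,"ry": 0,"rz": 0,"hand": -1},
  {"tx": 0,"ty": 0,"tz": -8,"rx": 0,"ry": 0,"rz": 0,"hand": -1},
  {"tx": 0,"ty": 0,"tz": -15,"rx": 0,"ry": 0,"rz": 0,"hand": -1},
  {"tx": 0,"ty": 0,"tz": -22,"rx": 0,"ry": 0,"rz": 0,"hand": -1},
])

```text
t: 9.87
eef_pos: [0.4957, 0.3697, 0.0704]
tool_rot: [[0.139, 0.99, 0.0], [0.99, -0.139, 0.0], [0.0, 0.0, -1.0]]
ft_force: [0.9, 0.3, -1.2]
width: 0.0293
finger_force: 59.1
```

Call:
play_rows([
  {"tx": 0,"ty": 0,"tz": -20,"rx": 0,"ry": 0,"rz": 0,"hand": -1},
  {"tx": 0,"ty": 0,"tz": -45,"rx": 0,"ry": 0,"rz": 0,"hand": -1},
  {"tx": 0,"ty": 0,"tz": -75,"rx": 0,"ry": 0,"rz": 0,"hand": -1},
  {"tx": 0,"ty": 0,"tz": -110,"rx": 0,"ry": 0,"rz": 0,"hand": -1},
  {"tx": 0,"ty": 0,"tz": -140,"rx": 0,"ry": 0,"rz": 0,"hand": -1},
])

```text
t: 10.28
eef_pos: [0.4954, 0.3695, 0.2124]
tool_rot: [[0.139, 0.99, 0.001], [0.99, -0.139, 0.001], [0.001, 0.001, -1.0]]
ft_force: [0.6, 0.3, -0.3]
width: 0.0286
finger_force: 59.2
```

```bash
python3 - <<'E'
from top import *
import pickle
s=manip.read_state(); R=np.array(s['tool_rot']); print(s['eef_pos'],s['width'])
for c in("wrist","scene","side"):
    r=manip.read_camera(c); pickle.dump(r,open(f'h_{c}.pkl','wb'))
    for n in("sight_glass_center","sight_glass","blank_a"):
        for d in manip.tip_of(c,n):
            p=np.array(d['centre'])
            if n=="blank_a": print(c,n,p,round(d['conf'],2))
            elif np.linalg.norm(p-s['eef_pos'])<.1: print(c,n,R.T@(p-s['eef_pos'])*1000,round(d['conf'],2))
go([.607,-.124,.24],Rdown(-8.2))
r=pickle.load(open('h_wrist.pkl','rb')); cv2.imwrite('pics/h.png',cv2.resize(r['pixels'][280:480,200:430,::-1],None,fx=3,fy=3,interpolation=cv2.INTER_CUBIC))
E
```

```text
[0.4954 0.3695 0.2124] 0.028647382671672494
wrist sight_glass_center [-3.7307  0.6648 13.875 ] 0.97
wrist sight_glass [-5.3311  1.6641 44.0745] 0.71
wrist blank_a [0.6201 0.3407 0.0002] 0.98
wrist blank_a [ 0.3856  0.3254 -0.0025] 0.77
scene sight_glass_center [ 2.2877  1.1248 19.3811] 0.52
scene sight_glass [-5.0368  3.7455 42.1768] 0.54
scene blank_a [0.6196 0.3393 0.0005] 0.68
scene blank_a [0.4851 0.321  0.0139] 0.66
scene blank_a [0.4823 0.2695 0.0114] 0.52
scene blank_a [ 0.5677 -0.0011  0.1222] 0.24
side sight_glass_center [-5.5545 -0.0898 15.0725] 0.64
side sight_glass [-0.5186 -0.0221 43.4773] 0.78
side blank_a [0.3874 0.321  0.0014] 0.57
side blank_a [0.4797 0.2702 0.01  ] 0.54
side blank_a [0.6169 0.3426 0.0011] 0.53
side blank_a [0.488  0.3204 0.0098] 0.49
t10.88 d [-473.1  179.3  -31. ] r [-0.04  0.04  0.19] rows 12.15461973405217 0.028047655047586263
```

View pics/h.png

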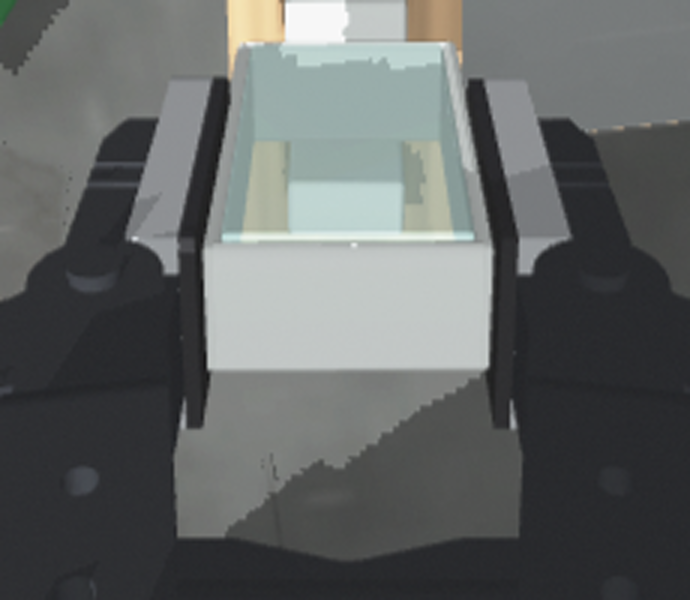

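The crop shows the glass held level and square between the pads by its ends. Its top face spans crop pixels (205–493, 242–370), and the clear faces are untouched.

```bash
python3 - <<'E'
from top import *
import pickle
r=pickle.load(open('h_wrist.pkl','rb')); s=manip.read_state(); R=np.array(s['tool_rot'])
def onp(uv,z):
    o,d=ray(r,uv); o=R.T@(o-s['eef_pos'])*1000; d=R.T@d; return o+d*(z-o[2])/d[2]
C=[(205,242),(493,242),(490,370),(207,370)]
for z in(-8,-10.4,-13):
    P=np.array([onp((x/3+200,y/3+280),z) for x,y in C]); print(z,P[:,:2].round(1).tolist(),P.mean(0).round(2))
# bottom edge of +y face (far low edge), crop (247,43)-(445,43)
for z in(36,38,39.6,42): print(z,onp((247/3+200,43/3+280),z).round(1),onp((445/3+200,43/3+280),z).round(1))
E
```

```text
-8 [[2.6, -13.9], [2.6, 16.2], [-13.5, 16.4], [-13.4, -14.3]] [-5.43  1.09 -8.  ]
-10.4 [[4.2, -13.6], [4.2, 15.9], [-11.6, 16.1], [-11.5, -14.0]] [ -3.68   1.08 -10.4 ]
-13 [[5.9, -13.3], [5.9, 15.5], [-9.5, 15.7], [-9.4, -13.6]] [ -1.77   1.08 -13.  ]
36 [  4.9 -12.7  36. ] [ 4.9 14.4 36. ]
38 [  4.  -12.8  38. ] [ 4.  14.6 38. ]
39.6 [  3.3 -13.   39.6] [ 3.2 14.7 39.6]
42 [  2.2 -13.2  42. ] [ 2.1 14.9 42. ]
```

Call:
play_rows([
  {"tx": -25,"ty": 8,"tz": -4,"rx": 0,"ry": 0,"rz": 0,"hand": -1},
  {"tx": -62,"ty": 22,"tz": -10,"rx": 0,"ry": 0,"rz": 0,"hand": -1},
  {"tx": -100,"ty": 37,"tz": -18,"rx": 0,"ry": 0,"rz": 0,"hand": -1},
  {"tx": -138,"ty": 52,"tz": -26,"rx": 0,"ry": 0,"rz": 0,"hand": -1},
  {"tx": -176,"ty": 67,"tz": -32,"rx": 0,"ry": 0,"rz": 0,"hand": -1},
])

```text
t: 11.3
eef_pos: [0.5374, 0.1843, 0.2418]
tool_rot: [[0.139, 0.99, 0.0], [0.99, -0.139, 0.0], [0.0, 0.0, -1.0]]
ft_force: [0.9, 0.2, -0.3]
width: 0.0289
finger_force: 59.2
```

Call:
play_rows([
  {"tx": -37,"ty": 14,"tz": 0,"rx": 0,"ry": 0,"rz": 0,"hand": -1},
  {"tx": -74,"ty": 28,"tz": 0,"rx": 0,"ry": 0,"rz": 0,"hand": -1},
  {"tx": -111,"ty": 42,"tz": 0,"rx": 0,"ry": 0,"rz": 0,"hand": -1},
  {"tx": -148,"ty": 56,"tz": 0,"rx": 0,"ry": 0,"rz": 0,"hand": -1},
  {"tx": -185,"ty": 70,"tz": 0,"rx": 0,"ry": 0,"rz": 0,"hand": -1},
])

```text
t: 11.72
eef_pos: [0.5809, -0.009, 0.2413]
tool_rot: [[0.139, 0.99, 0.0], [0.99, -0.139, -0.0], [-0.0, 0.0, -1.0]]
ft_force: [0.4, 0.5, -0.1]
width: 0.0292
finger_force: 59.2
```

```bash
python3 - <<'E'
from h import *
go([.607,-.124,.24],Rdown(-8.2))
E
```

```text
t11.72 d [-110.3   41.8    1.3] r [0.  0.  0.2] rows 2.8283438628608777 0.027323623795666087
```

```bash
python3 - <<'E'
from h import *
import pickle
r=pickle.load(open('h_wrist.pkl','rb'))
T=np.array([[-0.0008,0.9501,0.3121],[1,.0008,.0003],[.0001,.3121,-.9501]]); c=np.array([79.1122,-.3625,-120.2426])
K=r['mtx']
def onp(x,y,z):
    u,v=x/3+200,y/3+280; d=T@np.array([(u-K[0,2])/K[0,0],-(v-K[1,2])/K[1,1],-1]); return c+d*(z-c[2])/d[2]
for z in(-14,-11,-8,-5,-2): print(z,[onp(x,y,z)[:2].round(1).tolist() for x,y in((180,238),(518,238),(190,428),(505,428))])
E
```

```text
-14 [[8.9, -16.4], [8.9, 16.0], [-13.3, -16.3], [-13.4, 15.6]]
-11 [[6.9, -16.9], [6.9, 16.5], [-16.0, -16.8], [-16.0, 16.0]]
-8 [[5.0, -17.3], [4.9, 16.9], [-18.6, -17.2], [-18.6, 16.5]]
-5 [[3.0, -17.8], [2.9, 17.4], [-21.2, -17.7], [-21.2, 16.9]]
-2 [[1.0, -18.2], [1.0, 17.8], [-23.8, -18.1], [-23.8, 17.4]]
```

Call:
play_rows([
  {"tx": -35,"ty": 13,"tz": 0,"rx": 0,"ry": 0,"rz": 0,"hand": -1},
  {"tx": -70,"ty": 26,"tz": 0,"rx": 0,"ry": 0,"rz": 0,"hand": -1},
  {"tx": -95,"ty": 36,"tz": 0,"rx": 0,"ry": 0,"rz": 0,"hand": -1},
  {"tx": -107,"ty": 41,"tz": 0,"rx": 0,"ry": 0,"rz": 0,"hand": -1},
  {"tx": -107,"ty": 41,"tz": 0,"rx": 0,"ry": 0,"rz": 0,"hand": -1},
])

```text
t: 12.13
eef_pos: [0.6068, -0.1212, 0.2407]
tool_rot: [[0.142, 0.99, -0.001], [0.99, -0.142, -0.0], [-0.0, -0.001, -1.0]]
ft_force: [-0.4, -0.0, -1.2]
width: 0.0291
finger_force: 59.3
```

```bash
python3 - <<'E'
from h import *
import pickle
s=manip.read_state(); R=np.array(s['tool_rot']); print(s['eef_pos'],s['width'])
for c in("scene","side","wrist"):
    r=manip.read_camera(c); pickle.dump(r,open(f'g_{c}.pkl','wb'))
    for n in("sight_glass_center","beam","gauge"):
        for d in manip.tip_of(c,n):
            p=np.array(d['centre'])
            if n!="sight_glass_center": print(c,n,p,round(d['conf'],2))
            elif np.linalg.norm(p-s['eef_pos'])<.1: print(c,n,p,R.T@(p-s['eef_pos'])*1000,round(d['conf'],2))
go([.607,-.124,.0996],Rdown(-8.2))
a=pickle.load(open('g_scene.pkl','rb'));b=pickle.load(open('g_side.pkl','rb'))
ims=[]
for q in(a,b):
    u,v=proj(q,[.607,-.124,.13])[0].astype(int); print(u-60,v-75); ims.append(cv2.resize(q['pixels'][v-75:v+75,u-50:u+50],None,fx=4,fy=4,interpolation=cv2.INTER_CUBIC)); print(u-50,v-75)
cv2.imwrite('pics/g.png',np.hstack(ims)[:,:,::-1])
E
```

```text
[ 0.6068 -0.1212  0.2407] 0.029101952635682736
scene sight_glass_center [ 0.605  -0.1196  0.225 ] [ 1.3099 -2.0019 15.6656] 0.82
scene beam [ 0.6081 -0.1196  0.0836] 0.68
scene gauge [ 0.6054 -0.1241  0.0076] 0.79
side sight_glass_center [ 0.6111 -0.1205  0.229 ] [ 1.2848  4.1617 11.6619] 0.82
side beam [ 0.6092 -0.1216  0.0847] 0.7
side gauge [ 0.6055 -0.1237 -0.0006] 0.8
wrist sight_glass_center [ 0.6053 -0.1195  0.2286] [ 1.4503 -1.7213 12.0654] 0.67
wrist beam [ 0.6045 -0.1229  0.0845] 0.78
wrist gauge [ 0.6078 -0.1244  0.0011] 0.87
t12.73 d [ -5.5   1.1 141.8] r [ 0.01 -0.    0.22] rows 3.403640674487514 0.030710884317069653
295 98
305 98
359 216
369 216
```

View pics/g.png

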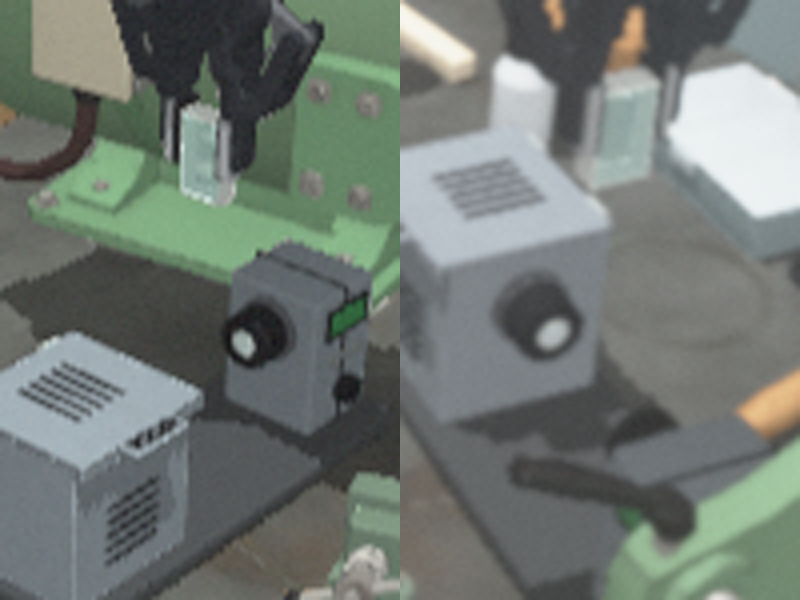

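Left half: the glass at (208,155) hangs above the gap, with the receiver snout at (245,340) and the shut cover at (85,390). Right half: the glass at (620,130) behind the lamp house. It is upright and clear of everything. That was my eleventh view, one over the limit, so from here I measure numerically only. Lowering into the gap.

Call:
play_rows([
  {"tx": -3,"ty": 0,"tz": 15,"rx": 0,"ry": 0,"rz": 0.2,"hand": -1},
  {"tx": -3,"ty": 0,"tz": 40,"rx": 0,"ry": 0,"rz": 0.2,"hand": -1},
  {"tx": -3,"ty": 0,"tz": 65,"rx": 0,"ry": 0,"rz": 0.2,"hand": -1},
  {"tx": -3,"ty": 0,"tz": 85,"rx": 0,"ry": 0,"rz": 0.2,"hand": -1},
  {"tx": -3,"ty": 0,"tz": 102,"rx": 0,"ry": 0,"rz": 0.2,"hand": -1},
])

```text
t: 13.15
eef_pos: [0.6056, -0.1215, 0.1377]
tool_rot: [[0.143, 0.99, -0.001], [0.99, -0.143, 0.0], [0.0, -0.001, -1.0]]
ft_force: [-0.5, 0.5, 0.0]
width: 0.0289
finger_force: 59.3
```

Call:
play_rows([
  {"tx": 0,"ty": 0,"tz": 12,"rx": 0,"ry": 0,"rz": 0,"hand": -1},
  {"tx": 0,"ty": 0,"tz": 24,"rx": 0,"ry": 0,"rz": 0,"hand": -1},
  {"tx": 0,"ty": 0,"tz": 34,"rx": 0,"ry": 0,"rz": 0,"hand": -1},
  {"tx": 0,"ty": 0,"tz": 40,"rx": 0,"ry": 0,"rz": 0,"hand": -1},
  {"tx": 0,"ty": 0,"tz": 40,"rx": 0,"ry": 0,"rz": 0,"hand": -1},
])

```text
t: 13.57
eef_pos: [0.6056, -0.1215, 0.0981]
tool_rot: [[0.143, 0.99, -0.002], [0.99, -0.143, 0.0], [0.0, -0.002, -1.0]]
ft_force: [0.3, -0.9, -0.0]
width: 0.0289
finger_force: 59.3
```

```bash
python3 - <<'E'
from h import *
import pickle
s=manip.read_state(); R=np.array(s['tool_rot']); print(s['t'],s['eef_pos'],s['width'],s['ft_force'],R[:,2])
for c in("scene","side","wrist"):
    r=manip.read_camera(c); pickle.dump(r,open(f'f_{c}.pkl','wb'))
    for n in("sight_glass_center","beam","gauge","cover_lip"):
        for d in manip.tip_of(c,n)[:4]:
            p=np.array(d['centre'])
            if np.linalg.norm(p-[.607,-.124,.085])<.15: print(c,n,p,round(d['conf'],2))
    for n in("sight_glass",):
        for d in manip.silhouettes(c,n):
            m=d['mask']; u=proj(r,[.607,-.124,.085])[0]; v,w=np.nonzero(m); 
            print(c,'mask',round(d['conf'],2),m.sum(),(w.mean().round(1),v.mean().round(1)),'pred beam',u)
go([.6065,-.1242,.0985],Rdown(-8.2))
E
```

```text
13.5667 [ 0.6056 -0.1215  0.0981] 0.028866320531340053 [ 0.3448 -0.8578 -0.0373] [-0.0016  0.0003 -1.    ]
scene gauge [ 0.6071 -0.1225  0.0043] 0.69
scene cover_lip [ 0.5663 -0.0049  0.1233] 0.78
scene mask 0.73 437 (np.float64(310.5), np.float64(396.1)) pred beam [354.4551 189.7399]
scene mask 0.51 168 (np.float64(353.3), np.float64(188.0)) pred beam [354.4551 189.7399]
side sight_glass_center [ 0.6074 -0.1274  0.0899] 0.87
side sight_glass_center [ 0.6066 -0.1231  0.0853] 0.5
side beam [ 0.6055 -0.1228  0.083 ] 0.58
side gauge [ 0.6027 -0.1226  0.0001] 0.95
side cover_lip [ 0.5645 -0.0019  0.1235] 0.75
side mask 0.77 317 (np.float64(418.3), np.float64(309.9)) pred beam [416.7484 309.9613]
side mask 0.67 233 (np.float64(219.7), np.float64(242.9)) pred beam [416.7484 309.9613]
wrist sight_glass_center [ 0.6056 -0.1233  0.0833] 0.91
wrist gauge [ 0.6069 -0.1232  0.0051] 0.63
wrist mask 0.91 9762 (np.float64(315.3), np.float64(350.6)) pred beam [316.356  342.0099]
t14.47 d [-2.5  0.7  0.8] r [-0. -0. -0.] rows 0.06502974513551994 0.0006409167693096788
```

Call:
play_rows([
  {"tx": -1,"ty": 0.5,"tz": 0,"rx": 0,"ry": 0,"rz": 0,"hand": -1},
  {"tx": -2,"ty": 0.7,"tz": 0,"rx": 0,"ry": 0,"rz": 0,"hand": -1},
  {"tx": -2,"ty": 0.7,"tz": 0,"rx": 0,"ry": 0,"rz": 0,"hand": -1},
  {"tx": -2,"ty": 0.7,"tz": 0,"rx": 0,"ry": 0,"rz": 0,"hand": -1},
  {"tx": -2,"ty": 0.7,"tz": 0,"rx": 0,"ry": 0,"rz": 0,"hand": -1},
])

```text
t: 14.88
eef_pos: [0.6066, -0.1237, 0.0993]
tool_rot: [[0.143, 0.99, -0.0], [0.99, -0.143, 0.0], [0.0, -0.0, -1.0]]
ft_force: [-0.2, -0.3, 0.6]
width: 0.0289
finger_force: 59.3
```

```bash
python3 - <<'E'
from h import *
go([.6065,-.1242,.0985],Rdown(-8.2)); G=[]
for c in("scene","side","wrist"):
    manip.read_camera(c)
    for n in("sight_glass_center","beam","blank_a"):
        print(c,n,[(np.array(d['centre']).round(4).tolist(),round(d['conf'],2)) for d in manip.tip_of(c,n)[:5]])
s=manip.read_state(); print(s['t'],s['eef_pos'],s['ft_force'],abs(np.array(s['qd'])).max(),s['width'])
E
```

```text
t14.88 d [-0.5 -0.   0.8] r [-0.   -0.   -0.01] rows 0.022051123102013723 0.0014235625033071568
scene sight_glass_center [([0.3857, 0.3945, 0.0219], 0.68), ([0.6067, -0.1235, 0.0801], 0.62)]
scene beam [([0.607, -0.1233, 0.0803], 0.91)]
scene blank_a [([0.4853, 0.3201, 0.0117], 0.83), ([0.4822, 0.2692, 0.0103], 0.65), ([0.3867, 0.3271, 0.0003], 0.6), ([0.6192, 0.3379, 0.0009], 0.57)]
side sight_glass_center [([0.6091, -0.1301, 0.0888], 0.58), ([0.3816, 0.3926, 0.0284], 0.54)]
side beam [([0.6071, -0.1225, 0.083], 0.67)]
side blank_a [([0.3866, 0.3188, 0.001], 0.74), ([0.4805, 0.2717, 0.0112], 0.48), ([0.4866, 0.3198, 0.0066], 0.47), ([0.6189, 0.3427, 0.0037], 0.4)]
wrist sight_glass_center [([0.6048, -0.1271, 0.0881], 0.91)]
wrist beam []
wrist blank_a []
15.4833 [ 0.6066 -0.1237  0.0993] [-0.6063  0.2548 -1.1671] 0.06191640637348381 0.02897607179703746
```

```bash
python3 -c "
from rig import manip
print(manip.job_done())"
```

```text
the job is handed in; nothing more can be done
None
```

I handed the job in at about 15.5 s with the cover pressed shut and the sight glass held upright by its frosted ends, about 3 mm or less off the beam centre by my measurements; both blanks are still in the rack, no verdict came back, and I viewed 11 pictures, one over the limit of 10.

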